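# Check a pump return spring on the spring tester

## Robot

A 7-joint arm with a two-finger parallel gripper is mounted at the origin on the work surface. World frame = base frame: x ahead of the robot, y to its left, z up, the work surface at z = 0. Lengths are in m, angles in rad, forces in N, time in s.
With the tool pointing down it reaches from about 0.425 to 0.925 m from the base axis. Payload 6.8 kg.
Tool frame: the origin (TCP) lies on the centre line of the jaws, within the pads' length; the fingertips stand 14 mm ahead of it and the grasp point (between the pads) lies 5 mm behind it (r.nose_length is the distance from the TCP to the fingertips, in m); z points along the fingers, y is the direction in which the jaws open and shut (so a half turn about z gives the same grasp; the last joint's range is limited). The gripper opens to 85 mm and grips with 20 to 120 N. Pads are 22 mm wide; open, the fingers measure 114 mm over their backs; the gripper's body (76 mm by 85 mm) begins 54 mm behind the grasp point. The pads swing forward as they close: fully open they stand 13 mm farther back than shut.
Start: joints at [1.087, 0.477, 0.022, 1.555, -0.011, 1.109, -0.083], TCP at [0.248, -0.628, 0.245] pointing down, gripper open.
Joint ranges: [-2.96, 2.96], [-0.34, 2.1], [-1.41, 1.46], [0.24, 2.44], [-1.37, 4.51], [0.17, 1.92], [-2.96, 2.96]. Speed limits (rad/s): [2.39, 2.39, 3.14, 3.14, 3.14, 3.14, 3.14].

## Interface

Orientations are given as a rotation vector (axis times angle).
In Python, from bench import r, imaging, look_for, outline_of gives the robot as it stands. The module is installed in compiled form; this text tells all that it offers.
- The arm moves only by the tool carry_out, never from a script. Its arguments are lists of equal length, an entry for each row: "offset": the shift along the tool's x, y, z as a fraction of full scale, a list of three; "turn": the turn, a rotation vector about the tool's x, y, z as a fraction of full scale, a list of three. A call has 1 to 8 rows; each row is the pose to reach, as a shift and turn from the pose commanded when the call began, along the tool's axes at that moment; what a row does not reach only later rows make up. Full scale, the value 1, is 0.5 m for a shift and 1.5 rad for a turn. A row lasts 1/10 s, in which the tool goes at most 50 mm and 8.59 degrees, less where a joint would pass 70% of its speed; a pose out of reach is approached as far as the arm can. A call with a number of a shift or a turn outside -1 to 1 is refused whole. A call with a gripper value outside its range is refused whole. "hand" is the closure, from 0 (fully open) to 1 (shut), set as the call begins (left out, the last holds). The fingers move at their own pace and stop on an object; "force" is the grip in N (left out, the last holds). Time passes only in rows, so rows that repeat a pose let the fingers close. It gives the time, the measured TCP pose, the force and the opening at its end, in the units of the state.
- r.get_obs(): the state, without advancing time (a new reading comes with each control period).
- imaging.grab_frame(name): name is "scene" or "top"; returns a dict with "pixels" (384x512x3 uint8, red, green, blue), "fx", "fy", "cx", "cy" (pixels), "k1" (the pictures are not rectified: a ray, as slopes to the right and down, at radius r is drawn at 1 + k1 r^2 times it, then the intrinsics apply), "R" (3x3) and "t" (3): a world point X has camera coordinates R X + t. Camera axes: x right, y down, z forward; pixel columns grow to the right and rows downward; lengths in m; the calibration is good to about 2 mm. A picture is of the moment at which its call begins. There is no depth.
- r.hand_in(): hands the job in, once; it reports no verdict.
Trained networks look in the newest picture that a camera, given by its name, has taken for a name from the list of things; names that differ only in an ending like _2 or _b are one class to them, and where a whole thing is asked for, a point or a joint stands for the part that bears it (a point fixed in the world has none). Each returns a list of dicts, best first, with "score" (0 to 1); they miss things now and then, are a little off and sometimes report something else, mostly with a low value. They report only what shows in the picture. A call takes as long as a camera call. They do not tell look-alikes from the thing itself.
- look_for(query, camera): "xyz" ([x, y, z] in m, in the coordinates of the camera as it stood for that picture, good to about 4 mm: the middle of the surface that is visible of it).
- outline_of(query, camera): "region" (384x512 bool, what is visible of it).
The state is a dict: "clock": time; "joints": joint angles; "qvel": joint speeds; "tau": joint torques, N m; "tcp_pos": TCP position; "orientation": TCP orientation; "contact_force": force on the tool from outside, world axes, zero at the start; "moment": the same for the moment, N m; "grip_width": finger opening in m.
Only numpy, scipy, OpenCV 4.12 (cv2) and the standard library are available. Lean on these libraries where they do the work, as an engineer would, in place of code of your own. Each camera call takes 0.05 s, during which the arm holds its last target. There are 200 camera calls.

## Task

Stand the big return spring (the one that is both tall and wide) upright in the middle of the spring tester's round plate. Then press its top straight down from above until the top is level with the tester's pointer, not clearly beyond it, hold it there for about a second, and let it up again, leaving the spring standing on the plate.

Things in the scene. Friction and masses are not known exactly. Their poses are not given: they have to be found in the camera images.
- spring_mid (a point): The big spring: a steel compression spring standing upright, 44 mm in diameter and 64 mm tall when free, 0.25 kg, with a flat steel disc at each end. This point lies on its axis, 32 mm above its foot; z is up along the axis, yaw means nothing (it is round). It can be gripped round its coils like a solid cylinder 43 to 44 mm thick. Two bystander springs on the bench differ: one is as wide but only 38 mm tall, the other as tall but only 26 mm in diameter.
- spring_top (a point): Centre of the upper face of the big spring's top disc (44 mm in diameter), 64 mm above its foot when free. The top moves straight down along the axis when pressed: about 4 N to start it, then about 0.35 N for each mm; it takes 8 to 11 N at the pointer's height. It goes solid at 35 mm of travel and rises again by itself when let go.
- tester_plate (a point): Spring tester, fixed to the bench: a grey base 130 x 210 mm and 18 mm high carrying a round steel plate 80 mm in diameter. This point is the centre of the plate's flat upper face, 30 mm above the bench; z is up, and the tester's post stands 120 mm away along its -y axis. The post is 26 x 16 mm and its top is 98 mm above the bench.
- mark_tip (a point): Reference mark: upper edge of the dark horizontal pointer blade on the post, at the blade's free end, 60 mm from the plate's axis on its -y side. The pointer is already set, 43 to 51 mm above the plate's face; the height of this point is the height to which the spring's top must be pressed. The blade is 46 mm long, 16 mm wide and 4 mm thick.
Things that resemble listed ones, but are neither listed nor needed, are in the scene too. What is shaped like the part that bears spring_mid but green or red is not meant.

How it is judged:
By the outcome, as a careful person would: the job done as asked, in the order asked, and still so for the second after the job is handed in, with the robot touching nothing.
It also fails if it takes over 54 s, if anything falls off the work surface, if the arm or the gripper's body presses on something with over 40 N, if the wrist force passes 120 N, or if a joint passes its speed limit or range.

## Working session

There is one attempt and no reset: what is moved stays moved. The work goes in short steps, Python scripts to look and compute and a tool call to move; the robot and the scene stay as the last step left them, time stands still between calls to the robot, and variables do not carry over. Pictures are saved under pics/ and viewed, about 8 in all and at most 12, crops included, and the job is handed in when it is done.

Besides the shell and the picture viewer there is one more tool, called after "Request:" by a JSON object that holds its "api" and its "payload". carry_out: Moves the arm, as the interface text tells. Shift numbers are shares of 0.5 m and turn numbers shares of 1.5 rad, none past 1 either way. Its arguments: {"type":"object","properties":{"offset":{"type":"array","items":{"type":"array","items":{"type":"number","minimum":-1,"maximum":1}}},"turn":{"type":"array","items":{"type":"array","items":{"type":"number","minimum":-1,"maximum":1}}},"hand":{"type":"number"},"force":{"type":"number"}},"required":["offset","turn"]}

```bash
mkdir -p pics
cat > h.py <<'E'
from bench import r, imaging, look_for, outline_of
import numpy as np, cv2
from scipy.spatial.transform import Rotation as Ro
def cam(f): return np.array([[f['fx'],0,f['cx']],[0,f['fy'],f['cy']],[0,0,1.]]), np.array([f['k1'],0,0,0,0])
def proj(f,X):
    K,d=cam(f); return cv2.projectPoints(np.atleast_2d(np.array(X,float)),cv2.Rodrigues(np.array(f['R']))[0],np.array(f['t'],float),K,d)[0][:,0]
def onplane(f,uv,z):
    K,d=cam(f); n=cv2.undistortPoints(np.array(uv,float).reshape(-1,1,2),K,d)[:,0]
    R=np.array(f['R']);t=np.array(f['t']);C=-R.T@t
    D=np.c_[n,np.ones(len(n))]@R
    return C+D*((z-C[2])/D[:,2])[:,None]
def w(f,x): return np.array(f['R']).T@(np.array(x)-np.array(f['t']))
def save(f,name,crop=None,s=1):
    p=f['pixels'][:,:,::-1]
    if crop: p=p[crop[1]:crop[3],crop[0]:crop[2]]
    cv2.imwrite('pics/'+name,cv2.resize(p,None,fx=s,fy=s,interpolation=cv2.INTER_CUBIC))
E
python3 - <<'E'
from h import *
np.set_printoptions(precision=4,suppress=True)
F={c:imaging.grab_frame(c) for c in('scene','top')}
for c,f in F.items():
    save(f,c+'0.png',s=1.5)
    print(c,f['fx'],f['k1'],'C',-np.array(f['R']).T@f['t'])
    for q in('spring_mid','spring_top','tester_plate','mark_tip'):
        for d in look_for(q,c): 
            X=w(f,d['xyz']); print(q,d['score'],X,proj(f,X)[0])
o=r.get_obs();print(o);print(Ro.from_rotvec(o['orientation']).as_matrix(),r.nose_length)
E
```

```text
scene 383.2069570628248 0.04139356813163601 C [ 0.8136 -0.3971  0.825 ]
spring_mid 0.92 [0.4937 0.1886 0.0545] [290.9781 152.2699]
spring_mid 0.78 [0.5516 0.3144 0.048 ] [333.6686 135.3981]
spring_mid 0.64 [0.4417 0.2761 0.0492] [292.6855 125.8755]
spring_top 0.69 [0.4352 0.2831 0.0673] [292.6255 118.7367]
spring_top 0.68 [0.5541 0.3195 0.0665] [336.5493 130.0042]
tester_plate 0.82 [ 0.5602 -0.2408  0.0181] [204.1282 301.1425]
mark_tip 0.66 [ 0.5594 -0.292   0.0756] [183.0196 312.0637]
top 369.4325934149989 -0.0037967313331609374 C [0.3904 0.0321 0.7667]
spring_mid 0.93 [0.4409 0.2825 0.0647] [117.604  224.0979]
spring_mid 0.88 [0.5474 0.3191 0.0704] [102.2715 168.3331]
spring_mid 0.57 [0.489  0.1995 0.0632] [162.886  200.3494]
spring_top 0.96 [0.4858 0.1968 0.0634] [164.1536 202.0172]
spring_top 0.95 [0.545  0.3185 0.0646] [103.6663 170.23  ]
spring_top 0.66 [0.4346 0.2865 0.0613] [115.9016 227.4556]
tester_plate 0.76 [ 0.5534 -0.2271  0.0197] [376.1554 178.019 ]
mark_tip 0.7 [ 0.5479 -0.2266  0.0223] [376.3919 180.3757]
mark_tip 0.62 [ 0.5519 -0.2866  0.0783] [417.9563 173.3095]
{'clock': 0.5, 'joints': array([ 1.0869,  0.477 ,  0.0224,  1.5554, -0.0115,  1.1093, -0.0831]), 'qvel': array([-0.0005, -0.0012,  0.0008, -0.0007, -0.0004, -0.0008, -0.0005]), 'tau': array([ -0.001 , -59.5803,   1.6045, -28.1288,   0.0123,   0.0026,
         0.    ]), 'tcp_pos': array([ 0.2478, -0.6279,  0.2453]), 'orientation': array([-3.0862, -0.5868, -0.    ]), 'contact_force': array([-0.3341, -0.0702, -0.2345]), 'moment': array([ 0.0014, -0.0012,  0.0229]), 'grip_width': 0.08552138109807549}
[[ 0.9302  0.367   0.    ]
 [ 0.367  -0.9302  0.0001]
 [ 0.     -0.0001 -1.    ]] 0.014
```

View pics/scene0.png

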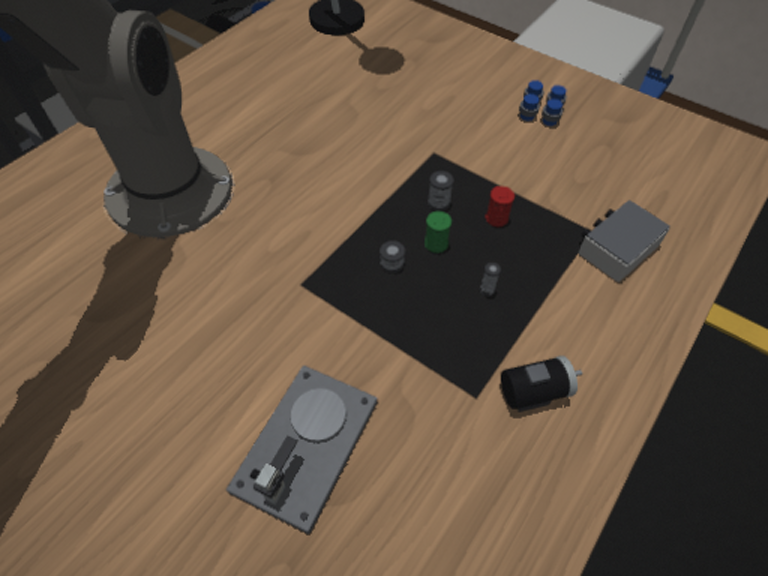

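View pics/top0.png

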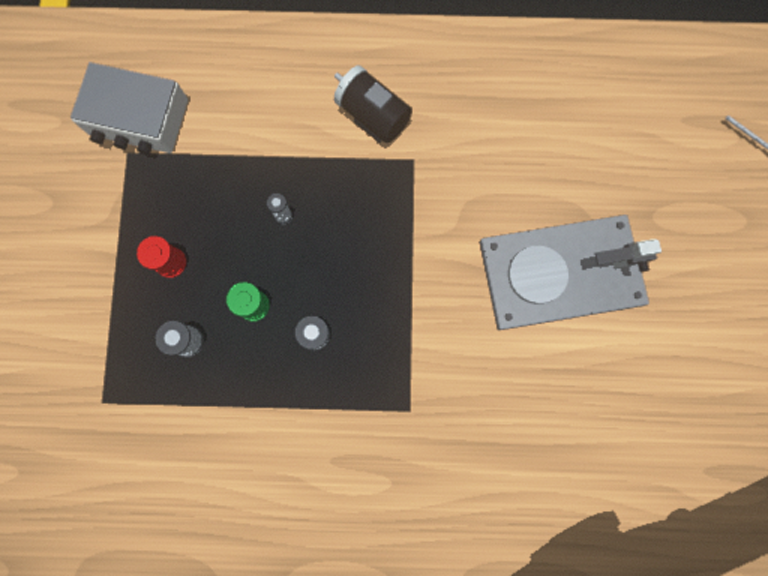

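Scene: the big grey spring is at about (440,188) in the enlarged picture. In the top picture it is at (172,338), the plate at (539,274) and the pointer tip at (585,264). Next I refine all three.

Run:
```python
from h import *
from scipy.optimize import minimize
np.set_printoptions(precision=4,suppress=True)
F={c:imaging.grab_frame(c) for c in('scene','top')}
a=np.linspace(0,2*np.pi,48)
def hull(f,p,s=8):
    X=[[p[0]+.022*np.cos(t),p[1]+.022*np.sin(t),z] for t in a for z in(0,.064)]
    m=np.zeros((384,512),np.uint8);h=cv2.convexHull(np.round(proj(f,X)*256).astype(np.int32))
    cv2.fillConvexPoly(m,h,1,shift=8);return m>0
for c,f in F.items():
    ms=[d for d in outline_of('spring_mid',c)]
    for d in ms:
        m=d['region'];v,u=np.nonzero(m)
        if abs(u.mean()-{'scene':292,'top':118}[c])<8 and abs(v.mean()-{'scene':127,'top':226}[c])<9:
            cost=lambda p:-(hull(f,p)&m).sum()/(hull(f,p)|m).sum()
            s=minimize(cost,[.438,.285],method='Nelder-Mead',options=dict(initial_simplex=[[.43,.28],[.445,.28],[.438,.295]]))
            print(c,d['score'],m.sum(),s.x,s.fun)
print('click top',onplane(F['top'],[[114.7,225.3]],.064),'plate',onplane(F['top'],[[359.3,182.7]],.03),onplane(F['scene'],[[318/1.5,414/1.5]],.03))
cs,ct=(145,240,255,350),(315,140,445,225)
A=cv2.resize(F['scene']['pixels'][240:350,150:250],(400,440),interpolation=cv2.INTER_CUBIC)
B=cv2.resize(F['top']['pixels'][130:240,330:430],(400,440),interpolation=cv2.INTER_CUBIC)
cv2.imwrite('pics/z1.png',np.hstack([A,B])[:,:,::-1])
```

```text
scene 0.93 373 [0.4373 0.2883] -0.888095238095238
top 0.82 633 [0.439  0.2883] -0.9183673469387755
click top [[0.4385 0.2881 0.064 ]] plate [[ 0.5405 -0.1891  0.03  ]] [[ 0.5412 -0.1912  0.03  ]]
```

View pics/z1.png

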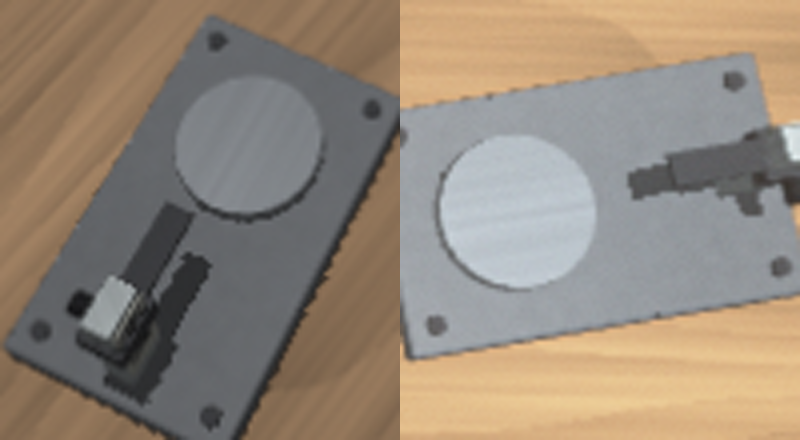

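Run:
```python
from h import *
from scipy.optimize import least_squares
np.set_printoptions(precision=4,suppress=True)
F={c:imaging.grab_frame(c) for c in('scene','top')}
P={'top':[359.4,182.4],'scene':[212,276.2]};M={'top':[397,172.6],'scene':[195,291.6]}
for c in F:
    print(c,'plate',onplane(F[c],[P[c]],.03))
    for h in(.043,.047,.051):
        p=onplane(F[c],[P[c]],.03)[0];m=onplane(F[c],[M[c]],.03+h)[0];print(h,m-p,np.hypot(*(m-p)[:2]))
# base corners holes / yaw : base edges in top crop
e=lambda x,y:[330+(x-400+.5)/4-.5,130+(y+.5)/4-.5]
E1=onplane(F['top'],[e(412,358),e(800,294)],.018);print('edge yaw',np.diff(E1,axis=0))
def res(q): # plate xy, yaw, h, per-cam pixel offset
    x,y,th,h=q[:4];o=q[4:].reshape(2,2);R=[]
    for i,c in enumerate(F):
        pr=proj(F[c],[[x,y,.03],[x+.06*np.sin(th),y-.06*np.cos(th),.03+h]])+o[i]
        R+=list(pr[0]-P[c])+list(pr[1]-M[c])
    return np.r_[R,.5*q[4:],(th-TH)*20]
d=np.diff(E1,axis=0)[0];TH=np.arctan2(d[0],-d[1])
s=least_squares(res,np.r_[.54,-.19,TH,.047,0,0,0,0],x_scale=[.01,.01,.1,.01,1,1,1,1]);print(TH,s.x,s.fun)
```

```text
scene plate [[ 0.5415 -0.1915  0.03  ]]
0.043 [ 0.0084 -0.056   0.043 ] 0.05665526054811253
0.047 [ 0.0098 -0.0568  0.047 ] 0.057663725758531896
0.051 [ 0.0112 -0.0576  0.051 ] 0.058699181546768966
top plate [[ 0.5411 -0.1893  0.03  ]]
0.043 [ 0.0123 -0.0596  0.043 ] 0.06089140048371021
0.047 [ 0.0114 -0.058   0.047 ] 0.05911748258313846
0.051 [ 0.0104 -0.0564  0.051 ] 0.057349877976361444
edge yaw [[ 0.0381 -0.1986  0.    ]]
0.1896564061376679 [ 0.5409 -0.1892  0.1873  0.0478 -0.3594  0.4268 -0.2562 -0.0951] [ 0.1341 -0.536  -0.0443  0.4292 -0.3032  0.0002  0.3673  0.0236 -0.1797
  0.2134 -0.1281 -0.0476 -0.0466]
```

Request:
{"api": "carry_out", "payload": {"offset": [[0.91,-0.565,0],[0.91,-0.565,0],[0.91,-0.565,0],[0.91,-0.565,0],[0.91,-0.565,0],[0.91,-0.565,0],[0.91,-0.565,0],[0.91,-0.565,0]], "turn": [[0,0,-0.923],[0,0,-0.923],[0,0,-0.923],[0,0,-0.923],[0,0,-0.923],[0,0,-0.923],[0,0,-0.923],[0,0,-0.923]], "hand": 0, "force": 40}}

```text
clock: 1.6
tcp_pos: [0.4874, -0.3053, 0.2457]
orientation: [2.209, 2.233, -0.0]
contact_force: [0.6, -0.9, 0.6]
grip_width: 0.0854
```

```bash
cat > go.py <<'E'
from h import *
import sys
np.set_printoptions(precision=4,suppress=True)
o=r.get_obs();R=Ro.from_rotvec(o['orientation']).as_matrix()
print(o['clock'],o['tcp_pos'],o['joints'],o['contact_force'],o['grip_width'])
Rt=np.array([[0,0,0],[0,0,0],[0,0,-1.]]);a=.1873
Rt[:,1]=[np.cos(a),np.sin(a),0];Rt[:,0]=np.cross(Rt[:,1],Rt[:,2])
print('turn',Ro.from_matrix(R.T@Rt).as_rotvec()/1.5)
for s in sys.argv[1:]: print(s,R.T@(np.array(eval(s))-o['tcp_pos'])/.5)
E
python3 go.py .568,-.198,.245 .438,.288,.2
```

```text
1.6 [ 0.4874 -0.3053  0.2457] [ 0.7378  0.3373 -0.3584  1.7803  0.1348  1.0471  0.3412] [ 0.6423 -0.9498  0.5541] 0.08541235518349588
turn [ 0.0004  0.0005 -0.1177]
.568,-.198,.245 [0.2129 0.1636 0.0014]
.438,.288,.2 [ 1.1878 -0.0859  0.0906]
```

Request:
{"api": "carry_out", "payload": {"offset": [[0.213,0.164,0],[0.213,0.164,0],[0.4,0.15,0],[0.4,0.15,0],[1,-0.03,0.05],[1,-0.03,0.05],[1,-0.03,0.05],[1,-0.03,0.05]], "turn": [[0,0,-0.118],[0,0,-0.118],[0,0,-0.118],[0,0,-0.118],[0,0,-0.118],[0,0,-0.118],[0,0,-0.118],[0,0,-0.118]]}}

```text
clock: 2.4
tcp_pos: [0.504, 0.0658, 0.2305]
orientation: [2.01, 2.413, 0.001]
contact_force: [1.1, 0.2, 0.0]
grip_width: 0.0853
```

```bash
python3 go.py .438,.288,.15
```

```text
2.4 [0.504  0.0658 0.2305] [ 0.2307  0.2695 -0.5655  1.9345  0.1727  0.9841 -0.2329] [1.072  0.2207 0.0227] 0.08529266758490191
turn [ 0.0006  0.0002 -0.0038]
.438,.288,.15 [ 0.4609 -0.0498  0.1608]
```

Request:
{"api": "carry_out", "payload": {"offset": [[0.46,-0.05,0.16],[0.46,-0.05,0.16],[0.46,-0.05,0.16],[0.46,-0.05,0.16],[0.46,-0.05,0.16],[0.46,-0.05,0.16],[0.46,-0.05,0.16]], "turn": [[0,0,-0.004],[0,0,-0.004],[0,0,-0.004],[0,0,-0.004],[0,0,-0.004],[0,0,-0.004],[0,0,-0.004]]}}

```text
clock: 3.1
tcp_pos: [0.4379, 0.2867, 0.1501]
orientation: [-2.0, -2.423, 0.001]
contact_force: [-0.0, 0.1, 0.4]
grip_width: 0.0852
```

```bash
python3 go.py .438,.288,.036
python3 - <<'E'
from h import *
A=imaging.grab_frame('scene')['pixels'][60:200,210:390];B=imaging.grab_frame('top')['pixels'][150:290,60:240]
cv2.imwrite('pics/z2.png',np.hstack([cv2.resize(x,(400,311),interpolation=cv2.INTER_CUBIC) for x in(A,B)])[:,:,::-1])
E
```

```text
3.1 [0.4379 0.2867 0.1501] [-0.1981  0.4159 -0.616   1.972   0.3157  0.8495 -0.7946] [-0.004   0.0776  0.437 ] 0.08524594843627178
turn [-0.0005  0.0001  0.0023]
.438,.288,.036 [0.0026 0.0009 0.2282]
```

View pics/z2.png

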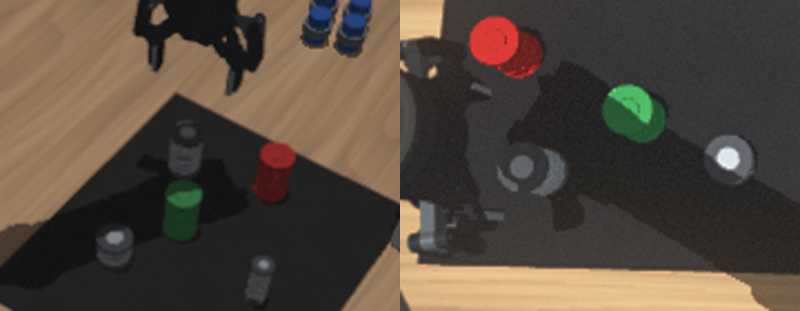

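The picture shows the open jaws hanging over the big grey spring (scene crop (185,150)), with red and green clear of the fingers. Descend and close.

Request:
{"api": "carry_out", "payload": {"offset": [[0.001,0.001,0.08],[0.001,0.001,0.14],[0.001,0.001,0.19],[0.001,0.001,0.228],[0.001,0.001,0.228],[0.001,0.001,0.228]], "turn": [[0,0,0.002],[0,0,0.002],[0,0,0.002],[0,0,0.002],[0,0,0.002],[0,0,0.002]]}}

```text
clock: 3.8
tcp_pos: [0.4399, 0.2854, 0.0369]
orientation: [2.009, 2.414, 0.0]
contact_force: [0.1, 0.3, 0.5]
grip_width: 0.0855
```

Request:
{"api": "carry_out", "payload": {"offset": [[0,0,0],[0,0,0],[0,0,0],[0,0,0],[0,0,0],[0,0,0],[0,0,0],[0,0,0]], "turn": [[0,0,0],[0,0,0],[0,0,0],[0,0,0],[0,0,0],[0,0,0],[0,0,0],[0,0,0]], "hand": 1, "force": 40}}

```text
clock: 4.6
tcp_pos: [0.439, 0.2866, 0.0366]
orientation: [2.006, 2.417, 0.001]
contact_force: [-1.2, -0.3, 5.6]
grip_width: 0.0425
```

```bash
python3 go.py .438,.288,.15
```

```text
4.6 [0.439  0.2866 0.0366] [-0.2912  0.5864 -0.511   2.0352  0.4739  0.6355 -0.9343] [-1.1904 -0.297   5.5799] 0.04253849804394446
turn [ 0.0003  0.     -0.0015]
.438,.288,.15 [ 0.0032 -0.0014 -0.2267]
```

Request:
{"api": "carry_out", "payload": {"offset": [[0,0,-0.06],[0,0,-0.14],[0,0,-0.2],[0,0,-0.27],[0,0,-0.27],[-0.1,0.03,-0.27],[-0.2,0.06,-0.27],[-0.3,0.09,-0.27]], "turn": [[0,0,0],[0,0,0],[0,0,0],[0,0,0],[0,0,0],[0,0,0],[0,0,0],[0,0,0]]}}

```text
clock: 5.4
tcp_pos: [0.5075, 0.1513, 0.17]
orientation: [-2.005, -2.418, 0.002]
contact_force: [1.5, 0.6, -2.4]
grip_width: 0.0425
```

```bash
python3 go.py .541,-.19,.17
```

```text
5.4 [0.5075 0.1513 0.17  ] [ 0.072   0.391  -0.5891  1.9429  0.2761  0.8892 -0.4721] [ 1.5369  0.636  -2.4034] 0.04252880218973924
turn [-0.0011  0.0003 -0.0006]
.541,-.19,.17 [-0.6833 -0.0606  0.0004]
```

Request:
{"api": "carry_out", "payload": {"offset": [[-0.09,-0.008,0],[-0.18,-0.016,0],[-0.27,-0.024,0],[-0.36,-0.032,0],[-0.45,-0.04,0],[-0.54,-0.048,0],[-0.63,-0.056,0],[-0.683,-0.061,0]], "turn": [[0,0,0],[0,0,0],[0,0,0],[0,0,0],[0,0,0],[0,0,0],[0,0,0],[0,0,0]]}}

```text
clock: 6.2
tcp_pos: [0.5391, -0.1929, 0.1694]
orientation: [-2.011, -2.412, 0.004]
contact_force: [-0.3, 1.4, -2.4]
grip_width: 0.0423
```

Request:
{"api": "carry_out", "payload": {"offset": [[0,0,0.04],[0,0,0.08],[0,0,0.12],[0,0,0.12],[0,0,0.12]], "turn": [[0,0,0],[0,0,0],[0,0,0],[0,0,0],[0,0,0]]}}

```text
clock: 6.7
tcp_pos: [0.5398, -0.1879, 0.1104]
orientation: [-2.005, -2.416, 0.001]
contact_force: [-0.6, 0.0, -1.4]
grip_width: 0.0426
```

```bash
python3 go.py .541,-.19,.0675
python3 - <<'E'
from h import *
A=imaging.grab_frame('scene')['pixels'][220:360,140:280];B=imaging.grab_frame('top')['pixels'][110:250,320:460]
cv2.imwrite('pics/z3.png',np.hstack([cv2.resize(x,(400,400),interpolation=cv2.INTER_CUBIC) for x in(A,B)])[:,:,::-1])
E
```

```text
6.7 [ 0.5398 -0.1879  0.1104] [ 0.5728  0.513  -0.4477  1.8941  0.2994  0.8026  0.1501] [-0.5974  0.0113 -1.4395] 0.04259119019852669
turn [-0.0013 -0.0008 -0.0013]
.541,-.19,.0675 [-0.0048  0.0017  0.0858]
```

View pics/z3.png

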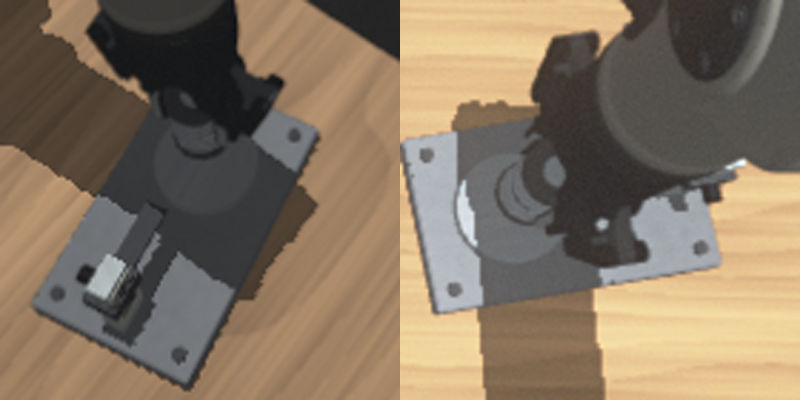

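Spring (scene crop (200,145)) hangs upright over the plate (205,165). Lower it.

Request:
{"api": "carry_out", "payload": {"offset": [[-0.005,0.002,0.03],[-0.005,0.002,0.06],[-0.005,0.002,0.075],[-0.005,0.002,0.082],[-0.005,0.002,0.082],[-0.005,0.002,0.082],[-0.005,0.002,0.082]], "turn": [[0,0,0],[0,0,0],[0,0,0],[0,0,0],[0,0,0],[0,0,0],[0,0,0]]}}

```text
clock: 7.5
tcp_pos: [0.5424, -0.1904, 0.0708]
orientation: [2.006, 2.417, 0.001]
contact_force: [-0.0, -0.1, -2.7]
grip_width: 0.0425
```

```bash
python3 go.py .541,-.19,.0666
python3 - <<'E'
from h import *
np.set_printoptions(precision=4,suppress=True)
A=imaging.grab_frame('scene');B=imaging.grab_frame('top')
for c,f in(('scene',A),('top',B)):
    for d in look_for('spring_top',c)[:5]+look_for('spring_mid',c)[:5]:
        X=w(f,d['xyz'])
        if X[1]<-.1: print(c,d['score'],X)
A=A['pixels'][240:320,160:260];B=B['pixels'][140:220,330:430]
cv2.imwrite('pics/z4.png',np.hstack([cv2.resize(x,(400,320),interpolation=cv2.INTER_CUBIC) for x in(A,B)])[:,:,::-1])
E
```

```text
7.5 [ 0.5424 -0.1904  0.0708] [ 0.5535  0.5716 -0.4217  1.9093  0.3388  0.7295  0.1211] [-0.0332 -0.1323 -2.7234] 0.04253098984359929
turn [ 0.0006  0.0003 -0.0015]
.541,-.19,.0666 [ 0.0014 -0.0026  0.0084]
scene 0.61 [ 0.5425 -0.2007  0.1   ]
scene 0.5 [ 0.5484 -0.2063  0.0849]
top 0.67 [ 0.5369 -0.1776  0.0956]
top 0.84 [ 0.5432 -0.1745  0.0941]
```

View pics/z4.png

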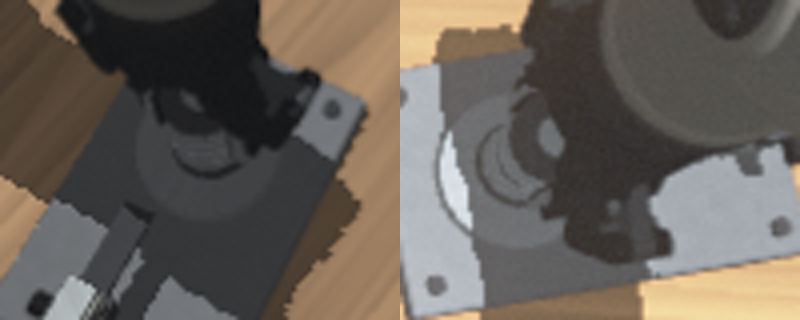

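Foot edges agree with the plate's centre to about 1 mm in both views (top crop foot left 477, expected 475; scene foot bottom 180, expected 181). Lower to contact.

Request:
{"api": "carry_out", "payload": {"offset": [[0,-0.002,0.003],[0,-0.002,0.006],[0,-0.002,0.0084],[0,-0.002,0.0084],[0,-0.002,0.0084]], "turn": [[0,0,0],[0,0,0],[0,0,0],[0,0,0],[0,0,0]]}}

```text
clock: 8.3
tcp_pos: [0.5408, -0.1907, 0.0664]
orientation: [-2.007, -2.417, 0.001]
contact_force: [-3.9, 0.1, 4.6]
grip_width: 0.0427
```

Request:
{"api": "carry_out", "payload": {"offset": [[0,0,0],[0,0,0],[0,0,0],[0,0,0],[0,0,0],[0,0,0]], "turn": [[0,0,0],[0,0,0],[0,0,0],[0,0,0],[0,0,0],[0,0,0]], "hand": 0}}

```text
clock: 8.9
tcp_pos: [0.541, -0.1906, 0.0661]
orientation: [2.007, 2.417, 0.0]
contact_force: [0.6, 0.7, -0.3]
grip_width: 0.0855
```

Request:
{"api": "carry_out", "payload": {"offset": [[0,0,-0.05],[0,0,-0.11],[0,0,-0.16],[0,0,-0.2],[0.1,0,-0.25],[0.2,0,-0.25],[0.3,0,-0.25],[0.3,0,-0.25]], "turn": [[0,0,0],[0,0,0],[0,0,0],[0,0,0],[0,0,0],[0,0,0],[0,0,0],[0,0,0]], "hand": 0}}

```text
clock: 9.7
tcp_pos: [0.5124, -0.036, 0.192]
orientation: [-1.995, -2.426, -0.004]
contact_force: [-0.6, 0.4, 0.7]
grip_width: 0.0853
```

Request:
{"api": "carry_out", "payload": {"offset": [[0,0,0],[0,0,0],[0,0,0],[0,0,0],[0,0,0],[0,0,0]], "turn": [[0,0,0],[0,0,0],[0,0,0],[0,0,0],[0,0,0],[0,0,0]], "hand": 1}}

```text
clock: 10.3
tcp_pos: [0.5134, -0.0437, 0.191]
orientation: [-2.008, -2.416, 0.0]
contact_force: [0.3, 0.2, -0.1]
grip_width: 0.0002
```

```bash
python3 go.py .541,-.19,.125
python3 - <<'E'
from h import *
np.set_printoptions(precision=4,suppress=True)
A=imaging.grab_frame('scene');B=imaging.grab_frame('top')
for c,f in(('scene',A),('top',B)):
    for d in look_for('spring_top',c)[:5]:
        X=w(f,d['xyz'])
        if X[1]<-.1: print(c,d['score'],X)
    pts=[(.541+.022*np.cos(t),-.19+.022*np.sin(t),z) for z in(.03,.094) for t in np.linspace(0,6.28,20)]
    for u in proj(f,pts): 
        pass
A=A['pixels'][240:320,160:260];B=B['pixels'][140:220,330:430]
cv2.imwrite('pics/z5.png',np.hstack([cv2.resize(x,(400,320),interpolation=cv2.INTER_CUBIC) for x in(A,B)])[:,:,::-1])
E
```

```text
10.3 [ 0.5134 -0.0437  0.191 ] [ 0.4241  0.3306 -0.551   1.9591  0.2169  0.9097 -0.0529] [ 0.2535  0.2282 -0.0833] 0.00016563627061726494
turn [-0.0001 -0.     -0.0022]
.541,-.19,.125 [-0.2978  0.0007  0.132 ]
scene 0.83 [ 0.5376 -0.192   0.0963]
```

View pics/z5.png

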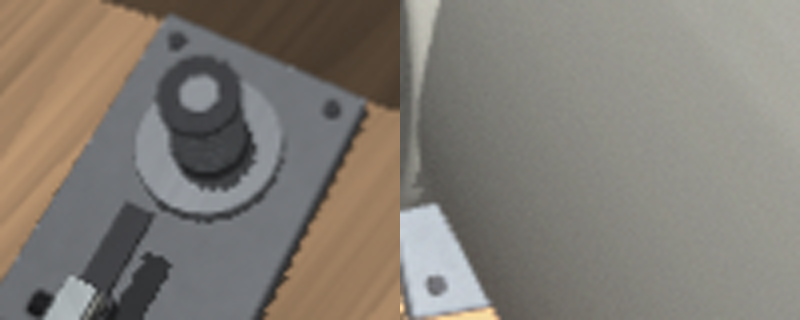

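The spring stands centred on the plate (scene crop disc (199,92), foot (210,165)). Before pressing, I overlay candidate pointer heights to settle the mark height.

```bash
cat > ov.py <<'E'
from h import *
A=imaging.grab_frame('scene');B=imaging.grab_frame('top')
B['pixels']=cv2.resize(cv2.imread('pics/top0.png'),(512,384),interpolation=cv2.INTER_AREA)[:,:,::-1]
A['pixels']=cv2.resize(cv2.imread('pics/scene0.png'),(512,384),interpolation=cv2.INTER_AREA)[:,:,::-1]
out=[]
a=.1873;ex=np.array([np.cos(a),np.sin(a),0]);ey=np.array([-np.sin(a),np.cos(a),0]);P0=np.array([.541,-.19,.03])
pl={'A':[212,276.2],'B':[359.4,182.4]}
for n,f,(x0,y0) in(('A',A,(165,270)),('B',B,(385,150))):
    o=np.array(pl[n])-proj(f,P0)[0]
    im=cv2.resize(np.ascontiguousarray(f['pixels'][y0:y0+50,x0:x0+40,::-1]),None,fx=10,fy=10,interpolation=cv2.INTER_CUBIC)
    print(n,'offset',o)
    for h,col in((.043,(255,80,80)),(.047,(0,255,0)),(.051,(80,80,255))):
        X=[P0+s*.008*ex-l*ey+[0,0,h] for s,l in((-1,.085),(-1,.06),(1,.06),(1,.085))]
        q=(proj(f,X)+o-[x0,y0]+.5)*10-.5
        cv2.polylines(im,[np.round(q).astype(int)],False,col,1)
    out.append(im)
cv2.imwrite('pics/ov.png',np.hstack(out))
E
python3 ov.py
```

```text
A offset [-0.27717337  0.65712026]
B offset [-0.3538326  -0.06880197]
```

View pics/ov.png

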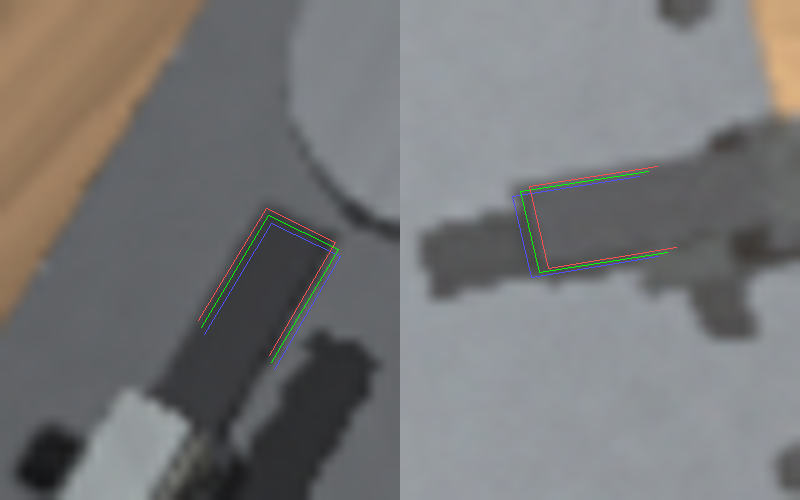

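Both views fit a mark height of 47 to 48 mm above the plate (green lines). That puts the target top at z≈0.0775, which needs TCP z≈0.0915. Move above the spring.

Request:
{"api": "carry_out", "payload": {"offset": [[-0.08,0,0],[-0.16,0,0],[-0.24,0,0],[-0.298,0.001,0.02],[-0.298,0.001,0.08],[-0.298,0.001,0.132],[-0.298,0.001,0.132],[-0.298,0.001,0.132]], "turn": [[0,0,0],[0,0,0],[0,0,0],[0,0,0],[0,0,0],[0,0,0],[0,0,0],[0,0,0]]}}

```text
clock: 11.4
tcp_pos: [0.5414, -0.1892, 0.1254]
orientation: [-2.006, -2.417, -0.0]
contact_force: [0.3, 0.1, 0.3]
grip_width: 0.0001
```

```bash
python3 go.py .541,-.19,.107 .541,-.19,.0915
```

```text
11.4 [ 0.5414 -0.1892  0.1254] [ 0.5806  0.4946 -0.455   1.8815  0.286   0.8302  0.1635] [0.2826 0.1385 0.3371] 6.133761145987149e-05
turn [-0.0003 -0.0004 -0.0012]
.541,-.19,.107 [-0.0015 -0.001   0.0368]
.541,-.19,.0915 [-0.0015 -0.001   0.0678]
```

Request:
{"api": "carry_out", "payload": {"offset": [[-0.001,-0.001,0.015],[-0.001,-0.001,0.03],[-0.001,-0.001,0.034],[-0.001,-0.001,0.038],[-0.001,-0.001,0.038],[-0.001,-0.001,0.038]], "turn": [[0,0,0],[0,0,0],[0,0,0],[0,0,0],[0,0,0],[0,0,0]]}}

```text
clock: 12.0
tcp_pos: [0.5409, -0.1901, 0.1065]
orientation: [2.007, 2.417, -0.0]
contact_force: [-1.9, 0.2, 3.9]
grip_width: 0.0001
```

```bash
python3 go.py .541,-.19,.0935 .541,-.19,.0915
```

```text
12.0 [ 0.5409 -0.1901  0.1065] [ 0.5726  0.5196 -0.444   1.894   0.304   0.7941  0.1496] [-1.8818  0.2318  3.8694] 0.00013668261349655185
turn [ 0.      0.0002 -0.0016]
.541,-.19,.0935 [0.0002 0.0002 0.026 ]
.541,-.19,.0915 [0.0002 0.0002 0.03  ]
```

Request:
{"api": "carry_out", "payload": {"offset": [[0,0,0.006],[0,0,0.012],[0,0,0.018],[0,0,0.022],[0,0,0.026],[0,0,0.026],[0,0,0.026]], "turn": [[0,0,0],[0,0,0],[0,0,0],[0,0,0],[0,0,0],[0,0,0],[0,0,0]]}}

```text
clock: 12.7
tcp_pos: [0.5409, -0.1901, 0.0936]
orientation: [2.007, 2.417, -0.0]
contact_force: [-4.1, 1.0, 8.4]
grip_width: -0.0002
```

```bash
python3 go.py .541,-.19,.0915
python3 - <<'E'
from h import *
f=imaging.grab_frame('scene')
save(f,'p1.png',(150,240,250,340),6)
E
```

```text
12.7 [ 0.5409 -0.1901  0.0936] [ 0.5658  0.5375 -0.4362  1.9013  0.3162  0.7704  0.1393] [-4.1452  1.0034  8.358 ] -0.00020374874116950705
turn [-0.      0.0002 -0.0016]
.541,-.19,.0915 [0.0001 0.0002 0.0041]
```

View pics/p1.png

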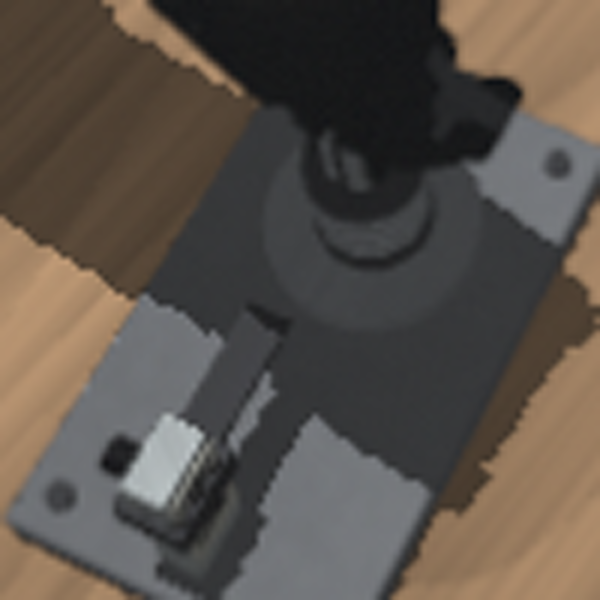

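Pressed nearly to the mark with 8.4 N. The spring is straight and centred (scene crop disc (365,180), foot (375,235), pointer tip (270,320)). Last 2 mm, then hold.

Request:
{"api": "carry_out", "payload": {"offset": [[0,0,0.002],[0,0,0.0041],[0,0,0.0041],[0,0,0.0041],[0,0,0.0041],[0,0,0.0041],[0,0,0.0041],[0,0,0.0041]], "turn": [[0,0,0],[0,0,0],[0,0,0],[0,0,0],[0,0,0],[0,0,0],[0,0,0],[0,0,0]]}}

```text
clock: 13.55
tcp_pos: [0.5409, -0.1901, 0.0916]
orientation: [2.007, 2.417, -0.0]
contact_force: [-3.9, 0.3, 9.1]
grip_width: -0.0004
```

Request:
{"api": "carry_out", "payload": {"offset": [[0,0,0],[0,0,0],[0,0,0],[0,0,0],[0,0,0],[0,0,0]], "turn": [[0,0,0],[0,0,0],[0,0,0],[0,0,0],[0,0,0],[0,0,0]]}}

```text
clock: 14.15
tcp_pos: [0.5409, -0.1901, 0.0916]
orientation: [2.007, 2.417, -0.0]
contact_force: [-2.7, 0.2, 8.7]
grip_width: 0.0001
```

Request:
{"api": "carry_out", "payload": {"offset": [[0,0,-0.008],[0,0,-0.016],[0,0,-0.024],[0,0,-0.032],[0,0,-0.04],[0,0,-0.06],[0,0,-0.1],[0,0,-0.15]], "turn": [[0,0,0],[0,0,0],[0,0,0],[0,0,0],[0,0,0],[0,0,0],[0,0,0],[0,0,0]]}}

```text
clock: 14.95
tcp_pos: [0.5404, -0.1899, 0.1662]
orientation: [-2.006, -2.416, 0.001]
contact_force: [-0.1, -0.1, 0.8]
grip_width: -0.0002
```

Request:
{"api": "carry_out", "payload": {"offset": [[0.1,0,-0.05],[0.2,0,-0.1],[0.3,0,-0.1],[0.4,0,-0.1],[0.5,0,-0.1],[0.6,0,-0.1],[0.6,0,-0.1],[0.6,0,-0.1]], "turn": [[0,0,0],[0,0,0],[0,0,0],[0,0,0],[0,0,0],[0,0,0],[0,0,0],[0,0,0]]}}

```text
clock: 15.75
tcp_pos: [0.4853, 0.1072, 0.2167]
orientation: [2.001, 2.422, 0.002]
contact_force: [0.1, 0.1, 0.6]
grip_width: 0.0
```

```bash
python3 go.py
python3 - <<'E'
from h import *
A=imaging.grab_frame('scene')['pixels'][240:320,160:260];B=imaging.grab_frame('top')['pixels'][140:220,330:430]
cv2.imwrite('pics/z6.png',np.hstack([cv2.resize(x,(400,320),interpolation=cv2.INTER_CUBIC) for x in(A,B)])[:,:,::-1])
E
```

```text
15.75 [0.4853 0.1072 0.2167] [ 0.2062  0.2798 -0.6398  1.9698  0.2032  0.9539 -0.3432] [0.0718 0.1031 0.5824] 1.8002632252039146e-05
turn [ 0.0007 -0.0003  0.0017]
```

View pics/z6.png

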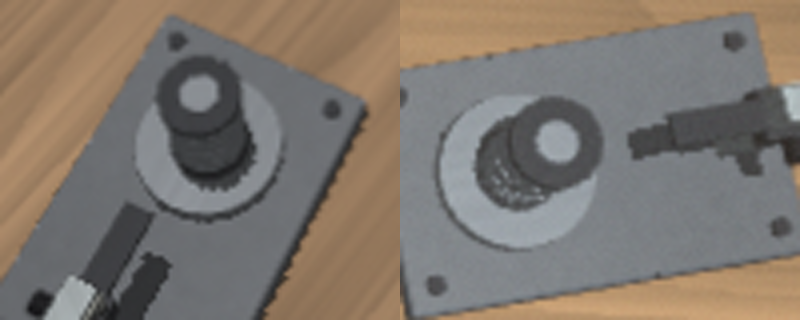

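The spring is free and upright, and its foot is centred on the plate in both views. Handing in.

```bash
python3 -c "
from h import *
print(r.hand_in())"
```

```text
the job is handed in; nothing more can be done
None
```

I stood the big grey spring in the middle of the tester plate, pressed it down to the pointer's height, held it there for about 1.2 s and let it up again. I handed the job in at about 16 s.

- **Final state:** the last pictures show the spring upright at its full height. Its foot is centred on the plate to within about 1 to 2 mm, and the arm is well clear.
- **Press depth:** the gripper tips stopped 47.6 mm above the plate. The two-camera fit put the pointer at 47.8 mm. The press force was about 9 N, inside the expected 8 to 11 N.
- **Uncertain:** I only know the pointer's height to about 1.5 mm. One measurement, the pointer's sideways position in the pictures, suggested it is nearer 49.5 mm, so the press may have gone up to 2 mm beyond it.
- **Unexplained:** I read a sideways force of 3 to 4 N while pressing. The spring did not shift.

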